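Seat the keyed arbor in the welding positioner's hub and hold it home

ROBOT

A 7-joint arm with a two-finger parallel gripper is mounted at the origin on the work surface. World frame = base frame: x ahead of the robot, y to its left, z up, the work surface at z = 0. Lengths are in mm, angles in rad, forces in N, time in s.
With the tool pointing down it reaches from about 425 to 825 mm from the base axis. Payload 3.6 kg.
Tool frame: the origin (TCP) lies between the finger pads, 19 mm behind the fingertips; this is the grasp point; z points along the fingers, y is the line along which they close (so a half turn about z gives the same grasp; the last joint's range is limited). The gripper opens to 93 mm and grips with 3 to 60 N. Pads are 15 mm wide; open, the fingers measure 128 mm over their backs; the gripper's body (75 mm by 188 mm) begins 65 mm behind the grasp point.
Start: joints at [1.131, 0.615, -0.013, 1.423, 0.008, 1.103, -0.04], TCP at [261.367, -595.105, 237.44] pointing down, gripper open.
Joint ranges: [-3.12, 3.12], [-0.3, 2.06], [-1.34, 1.32], [0.26, 2.42], [-1.36, 4.5], [0.01, 1.98], [-2.84, 2.84]. Speed limits (rad/s): [2.79, 2.79, 3.14, 3.14, 3.14, 3.14, 3.14].

INTERFACE

Orientations are given as a 3x3 rotation matrix whose columns are the frame's x, y, z axes.
In Python, from rig import manip gives the robot as it stands. Calls block until the motion is done:
- manip.move_pose(position, orientation): joint-space move of the TCP to a pose.
- manip.move_straight(position, rate=150, ori=None): straight line of the TCP; ori=None keeps the orientation; rate is the mean speed in mm/s.
- manip.set_joints(angles): joint-space move.
- manip.gripper_to(opening, grip_force=None): finger opening in mm; grip_force is the grip in N (None keeps the last); returns when the fingers have stopped.
- manip.hold(seconds).
- manip.solve_ik(position, orientation): joint angles nearest the present ones, or None.
- manip.camera(name): name is "scene" or "top" or "wrist"; returns the picture (420x560x3 uint8, red, green, blue); there is no depth.
- manip.calibration(name): a dict with "intrinsics" (3x3 intrinsics, pixels), "R" (3x3) and "t" (3): a world point X has camera coordinates R X + t; the wrist camera has in their place "hand_eye" (4x4, takes a point from camera to tool coordinates, whose origin is the TCP and whose axes are the flange's). Camera axes: x right, y down, z forward; pixel columns grow to the right and rows downward; lengths in mm; the calibration is good to about 2 mm. A picture is of the moment at which its call begins: read the wrist's pose just before it. calibration takes no time and is no camera call.
A pose or a line that the arm cannot do raises manip.PlanningError and nothing moves.
- manip.hand_in(): hands the job in; it is judged then, once.
Readings, each from a call of its own:
- manip.read_time_s(): time.
- manip.read_joint_pos(): joint angles.
- manip.read_qvel(): joint speeds.
- manip.read_effort(): joint torques, N m.
- manip.read_eef_pos(): TCP position.
- manip.read_eef_rot(): TCP orientation.
- manip.read_wrist_force(): force on the tool from outside, world axes, zero at the start.
- manip.read_moment(): the same for the moment, N m.
- manip.read_opening(): finger opening in mm.
- manip.read_grip_force(): force on a finger pad.
Only numpy, scipy, OpenCV 4.12 (cv2) and the standard library are available. Lean on these libraries where they do the work, as an engineer would, in place of code of your own. Each camera call takes 0.05 s, during which the arm holds its last target. There are 200 camera calls.

TASK

Fit the keyed arbor (the one with the key, square spanner flats and flange notch) into the hub of the welding positioner: lift it out of the stand, lower its shank into the bore, turn it until the key slips into the keyway, and keep pushing against the sprung purge seal until the flange is down on the hub face. Finish while still gripping the arbor and pressing it fully home, so that the clamp screw can be tightened: the spring lifts it again if you let go. Leave the plain cone arbor, the welding square and the brush where they are.

Things in the scene. Friction and masses are not known exactly. Their poses are not given: they have to be found in the camera images.
- arbor: keyed steel arbor, 128 mm long, about 0.5 kg, upright in one of the stand's two holes. Origin: centre of the shank's foot; z up its axis, x towards its key. From the foot up: round shank 28 mm in diameter, 0 to 60 mm (nose chamfered 2.5 x 3 mm); flange 56 mm in diameter, 60 to 68 mm; gripping flats, 68 to 108 mm; round plug 30 mm in diameter with bevelled top, 108 to 128 mm
- flats (a point): on the arbor's axis 89 mm above its foot, 21 mm above the flange: the TCP's place to grip with the tool pointing down, fingertips just over the flange (they may push on it). The body here is a 22 mm square with rounded corners: four spanner flats, each 20 mm wide, facing the arbor's +x, -x, +y and -y: close along its x or its y. Axes as the arbor's
- flange (a point): centre of the underside of the arbor's flange, 60 mm above the arbor's foot; axes as the arbor's
- key (a point): foot of the arbor's key (darker steel, 10 mm wide, standing 6 mm proud, 20 mm out from the axis, running from 32 to 57 mm above the arbor's foot): 17 mm along the arbor's x, 32 mm up; axes as the arbor's. A notch 8 mm wide and 7 mm deep in the flange's rim, right above the key, shows its direction from above
- hub_mouth (a point): centre of the bore at the top of the positioner's hub, 150 mm above the table; z up, x towards the keyway. The hub: a steel boss 70 mm in diameter on a faceplate 200 mm in diameter, locked, does not turn. Bore 30 mm in diameter, mouth chamfered 2.5 mm; keyway: a slot 12 mm wide, open at the top, along the whole bore, 22 mm out from the axis. Nothing but the key stops the shank before the seal
- purge_seal (a joint): travel in m of the sprung brass purge seal in the bore: 0 when up (its top 53 mm below the hub face), grows as it is pushed down, stop at 0.010. The spring starts at 9 N and adds 0.9 N per mm. With the flange on the hub face the arbor's foot is 60 mm down and the seal pressed 7 mm: 15 N, more than the arbor's weight, so it must be held down
- positioner: benchtop welding positioner, a grey machine 270 x 250 mm, fixed to the table; origin on the table under the hub's axis, x to its back (motor and brass gas coupling), control box at -x. The faceplate's top is 111 mm above the table, the other parts are lower
- stand: aluminium block 80 x 250 x 42 mm fixed to the table, origin at the centre of its underside; two blind holes 30 mm in diameter and 28 mm deep at y = -56 and +56 mm hold the arbors, each with its foot 14 mm above the table
- cone_arbor: plain round arbor in the stand's other hole: no key, flats or notch; flange 50 mm in diameter, aluminium cone above it, 116 mm tall; origin at its foot. Leave it
- square: magnetic welding square, dark steel right-angled triangle 100 x 100 x 16 mm lying on the table beyond the stand. Leave it
- brush: wire brush with a wooden handle, 220 mm long, lying on its side on the table between the robot and the stand. Leave it
There are look-alikes about, which are no part of the job. What is shaped like the arbor but purple is not meant.

How it is judged (in metres and radians):
On the way, in this order (a step that is already met when the one before it is completed fails the run):
1. the keyed arbor is lifted clear of the stand in the gripper (z of arbor in the frame of stand above 0.05 m and contact force between the fingers and arbor above 1 N), for 0.2 s.
2. its shank is in the hub's bore, upright (z of arbor in the frame of hub_mouth below -0.012 m and horizontal distance between arbor and hub_mouth below 0.005 m and angle between arbor's own z axis and vertical below 0.12 rad), for 0.2 s.
At the end, for the whole second after the job is handed in: The keyed arbor is in the hub: key in the keyway (0.2 rad), upright (0.06 rad), on the axis (4 mm), flange within 2.5 mm of the hub face, purge seal pressed down over 4 mm, arbor at rest, and the gripper still about it (TCP within 45 mm of the flats, over 2 N) (z of flange in the frame of hub_mouth below 0.0025 m and horizontal distance between flange and hub_mouth below 0.004 m and angle between arbor's own z axis and vertical below 0.06 rad and angle between the x axis of arbor and the x axis of hub_mouth, either way round below 0.2 rad and x of key in the frame of hub_mouth above 0.012 m and z of key in the frame of hub_mouth below -0.024 m and value of joint purge_seal above 0.004 m and contact force between the fingers and arbor above 2 N and distance between the grasp point and flats below 0.045 m and linear speed of arbor below 0.02 m/s); the arm keeps its last pose, push and grip.
It fails at once if the plain cone arbor is disturbed (distance of cone_arbor from where it was at the start of the episode above 0.03 m or angle between cone_arbor's own z axis and vertical above 0.3 rad).
It fails at once if the welding square or the brush is disturbed (distance of any of square, brush from where it was at the start of the episode above 0.03 m).
It also fails if it takes over 56 s, if anything falls off the work surface, if the arm or the gripper's body presses on something with over 40 N, if the wrist force passes 120 N, or if a joint passes its speed limit or range.

## Working session

There is one attempt and no reset: what is moved stays moved. The work goes in short steps, each a Python script; the robot and the scene stay as the last script left them, time stands still between calls to the robot, and variables do not carry over. Pictures are saved under pics/ and viewed, at most 10 in all, crops included, and the job is handed in when it is done.

```bash
mkdir -p pics; cat > h.py <<'E'
import numpy as np, cv2
from rig import manip
def ray(name,px,cal=None,pose=None):
    c=manip.calibration(name); d=np.linalg.inv(c["intrinsics"])@np.array([px[0],px[1],1.])
    if name=="wrist":
        T=np.array(c["hand_eye"]); p,R=pose
        return np.array(p)+np.array(R)@T[:3,3], np.array(R)@T[:3,:3]@d
    R=np.array(c["R"]);t=np.array(c["t"]); return -R.T@t, R.T@d
def onz(name,px,z,pose=None):
    o,d=ray(name,px,pose=pose); return o+d*(z-o[2])/d[2]
def proj(name,X,pose=None):
    c=manip.calibration(name); X=np.array(X,float)
    if name=="wrist":
        T=np.array(c["hand_eye"]); p,R=pose
        q=T[:3,:3].T@(np.array(R).T@(X-np.array(p))-T[:3,3])
    else: q=np.array(c["R"])@X+np.array(c["t"])
    u=np.array(c["intrinsics"])@q; return u[:2]/u[2]
def save(n,im): cv2.imwrite("pics/"+n,cv2.cvtColor(im,cv2.COLOR_RGB2BGR))
E
python3 - <<'E'
from h import *
a=manip.camera("top");b=manip.camera("scene")
np.save("top.npy",a);np.save("scene.npy",b)
save("top.png",a);save("scene.png",b)
for n in("top","scene","wrist"):print(n,manip.calibration(n))
print(manip.read_eef_rot(),manip.read_time_s())
E
```

```text
top {'intrinsics': array([[486.34630499,   0.        , 286.66463425],
       [  0.        , 486.34630499, 210.14750142],
       [  0.        ,   0.        ,   1.        ]]), 'R': array([[ 0.00585044, -0.9997659 ,  0.02083088],
       [-0.98802756, -0.00899077, -0.15401528],
       [ 0.15416651, -0.01968043, -0.98784886]]), 't': array([  -4.56440774,  558.77588975, 1122.46424566])}
scene {'intrinsics': array([[389.29829698,   0.        , 283.42655153],
       [  0.        , 389.29829698, 206.06957851],
       [  0.        ,   0.        ,   1.        ]]), 'R': array([[-0.72084886,  0.69308919, -0.00207337],
       [ 0.59049969,  0.61257867, -0.52541173],
       [-0.36288709, -0.37996677, -0.85084559]]), 't': array([ 384.34746613, -258.64603479, 1199.43180691])}
wrist {'intrinsics': array([[326.12421141,   0.        , 281.44691544],
       [  0.        , 326.12421141, 210.95475472],
       [  0.        ,   0.        ,   1.        ]]), 'hand_eye': array([[-6.31577080e-05, -9.67917761e-01, -2.51267198e-01,
         6.96802225e+01],
       [ 9.99999858e-01, -1.94296141e-04,  4.97100249e-04,
         4.57443254e-01],
       [-5.29972407e-04, -2.51267131e-01,  9.67917635e-01,
        -1.46848905e+02],
       [ 0.00000000e+00,  0.00000000e+00,  0.00000000e+00,
         1.00000000e+00]])}
[[ 9.15582077e-01  4.02129940e-01 -9.85818958e-04]
 [ 4.02131144e-01 -9.15579673e-01  2.09903044e-03]
 [-5.85128125e-05 -2.31826316e-03 -9.99997311e-01]] 0.1
```

View pics/top.png

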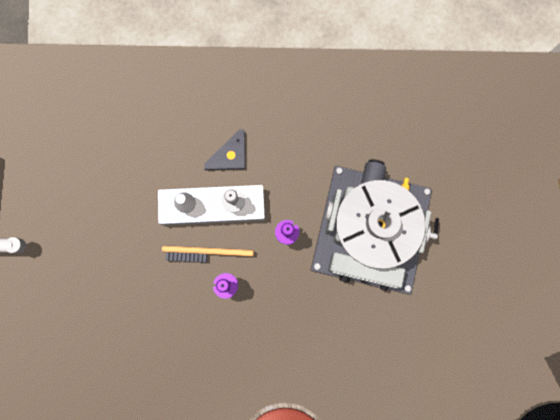

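View pics/scene.png

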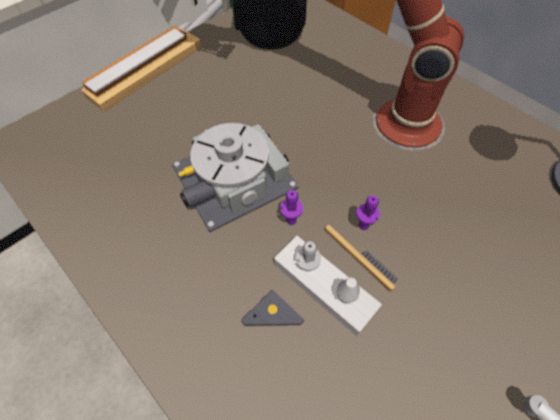

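Top view: the stand is at about (211,204) with the silver flanged piece at (231,198) and the cone at (184,202). The purple look-alikes are at (288,232) and (226,286), there is a silver object at the left edge (10,245), and the hub is at (383,223). Candidates for the arbor are (231,198), (184,202), both purple ones and (10,245). By the description I choose (231,198), which I'll check in a close crop.

```bash
python3 - <<'E'
from h import *
a=np.load("top.npy")
f=lambda c,k:cv2.resize(c,None,fx=k,fy=k,interpolation=cv2.INTER_CUBIC)
save("crop.png",np.hstack([f(a[175:225,205:255],8),f(a[198:248,358:408],8)]))
print("plug top",onz("top",(231,196),142),"cone",onz("top",(184,202),130))
print("hub",onz("top",(384,222),150))
b="scene"
print("scene plug",onz(b,(310,243),142),"hub",onz(b,(230,143),150))
E
```

```text
plug top [573.73270813 124.039622   142.        ] cone [561.44749139 228.639882   130.        ]
hub [ 517.9746173  -210.25830751  150.        ]
scene plug [571.18534817 121.22311193 142.        ] hub [ 519.51843039 -204.01435909  150.        ]
```

View pics/crop.png

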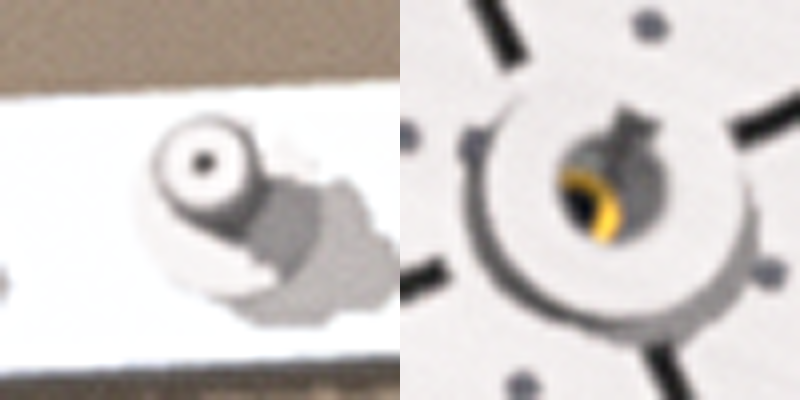

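The choice (231,198) shows a round plug with a centre hole above a wide flange, so it is the keyed arbor. The keyway in the hub points up and slightly right, at about −20°. I'll use the wrist camera over both.

```bash
python3 - <<'E'
from h import *
import pickle
R0=np.array([[1,0,0],[0,-1,0],[0,0,-1.]])
out={}
for n,p in (("hub",[449,-207,260]),("arb",[502,122,210])):
    manip.move_pose(p,R0); manip.hold(0.2)
    pose=(np.array(manip.read_eef_pos()),np.array(manip.read_eef_rot()))
    im=manip.camera("wrist"); out[n]=(im,pose)
    c=proj("wrist",[p[0]+70,p[1],150 if n=="hub" else 82],pose); print(n,c,pose[0],manip.read_time_s())
    print(manip.read_joint_pos())
    out[n+"c"]=c
pickle.dump(out,open("w.pkl","wb"))
cr=[]
for n in("hub","arb"):
    x,y=map(int,out[n+"c"]); im=out[n][0]; x0=max(0,min(x-60,440));y0=max(0,min(y-60,300)); print(n,x0,y0)
    cr.append(cv2.resize(im[y0:y0+120,x0:x0+120],(400,400),interpolation=cv2.INTER_CUBIC))
save("w.png",np.hstack(cr))
E
```

```text
hub [279.45700201 125.83417281] [ 448.78977386 -207.94770991  259.85004979] 1.9417
[ 0.39251463  0.35009479 -0.00462295  1.82906787  0.00209714  0.96251171
 -1.1851882 ]
arb [278.70181048 126.76784008] [502.40609663 120.448691   210.1977749 ] 3.4667
[-0.21105306  0.44197672 -0.09703559  1.84124636  0.05528906  0.8607114
 -1.90801643]
hub 219 65
arb 218 66
```

View pics/w.png

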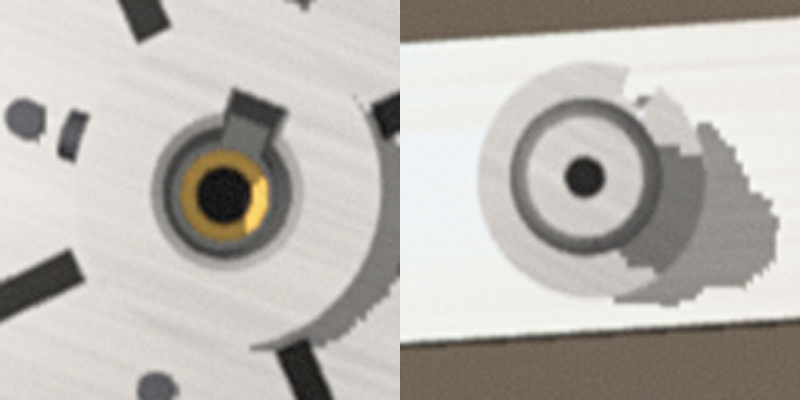

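Wrist views. Left: the bore mouth centre is at crop (227,192) and the keyway end at (260,97). Right: the flange centre is at (593,180), the plug top at (584,177), and a notch at upper right, about (646,80). I'll convert these and zoom on the notch.

```bash
python3 - <<'E'
from h import *
import pickle
o=pickle.load(open("w.pkl","rb"))
s=.3
H=lambda u,v,z=150:onz("wrist",(219+u*s,65+v*s),z,o["hub"][1])
A=lambda u,v,z:onz("wrist",(218+(u-400)*s,66+v*s),z,o["arb"][1])
hc=H(227,192);hk=H(260,97)
print(hc,hk,np.linalg.norm(hk-hc),np.degrees(np.arctan2(*(hk-hc)[[1,0]])), "chamf",np.linalg.norm(H(150,192)-H(303,192)))
a1=A(593,180,82);a2=A(584,177,142);n=A(646,75,82)
print(a1,a2,n,np.linalg.norm(n-a1),np.degrees(np.arctan2(*(n-a1)[[1,0]])),"fl",np.linalg.norm(A(478,180,82)-A(708,180,82)))
im=o["arb"][0][80:130,265:315]
im=cv2.resize(im,(600,600),interpolation=cv2.INTER_CUBIC).astype(float)
save("n.png",np.clip((im-120)*255/130,0,255).astype(np.uint8))
print([A(400+(47)/s,0,82)])
E
```

```text
[ 521.36692613 -212.81350736  150.        ] [ 541.82006368 -220.12734337  150.        ] 21.721487814061 -19.676538521776056 chamf 34.871886950886264
[577.33155363 124.25016273  82.        ] [576.76253806 125.0339088  142.        ] [601.39452091 111.45161205  82.        ] 27.254894859223693 -28.00750631745016 fl 56.06919547851298
[array([618.00439867, 132.47628008,  82.        ])]
```

View pics/n.png

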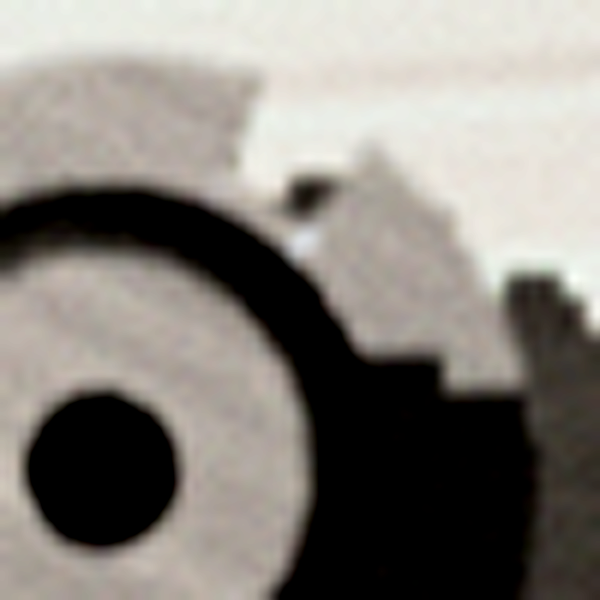

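The notch's outer corners are at (260,70) and (372,140), which puts the arbor yaw at about −27°. The keyway is at −19.7° and the sizes check (27, 56, 21.7, 34.9 mm). Next I'll grasp, lift, and look at it over the hub.

```bash
cat >> h.py <<'E'
def tool(th):  # tool y (closing line) at yaw th deg, z down
    a=np.radians(th);c,s=np.cos(a),np.sin(a)
    return np.array([[-s,c,0],[c,s,0],[0,0,-1.]])
E
python3 - <<'E'
from h import *
R=tool(-27)
A=np.array([577,124.5])
manip.gripper_to(70,45)
manip.move_pose([*A,190],R)
manip.move_straight([*A,104],100)
f0=manip.read_wrist_force()
manip.gripper_to(5,45)
print(manip.read_opening(),manip.read_grip_force(),manip.read_eef_pos(),f0,manip.read_wrist_force())
manip.move_straight([*A,275],120)
manip.hold(.2)
print(manip.read_opening(),manip.read_grip_force(),manip.read_eef_pos(),manip.read_wrist_force(),manip.read_moment(),manip.read_time_s())
pose=(np.array(manip.read_eef_pos()),np.array(manip.read_eef_rot()))
w=manip.camera("wrist");save("g.png",w)
np.save("scene2.npy",manip.camera("scene"))
E
```

```text
28.79611824129485 45.000100820325315 [576.91950948 124.58499304 104.05617427] [ 0.19313616  0.44135114 -0.10100267] [-0.14651174  0.26094209  0.41335706]
29.02386565643169 44.99927944969386 [576.80924271 124.45070105 274.46940986] [-0.56147763 -0.09563528 -4.10064353] [-0.01847726 -0.04662722  0.01039265] 8.5083
```

View pics/g.png

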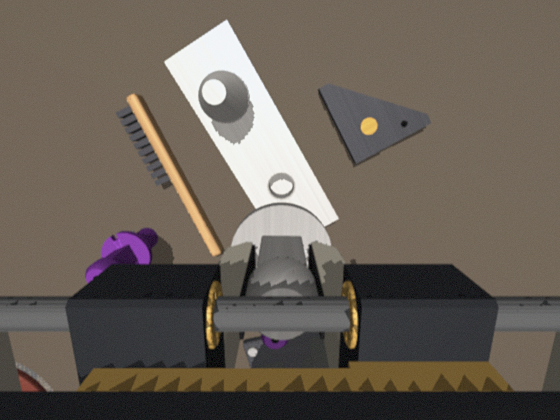

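The opening is 29 mm, not the expected 22 mm, so the grip may be on the corners. The picture shows the flange at (281,235) and the post between the fingers. I'll zoom in to see its yaw.

```bash
python3 - <<'E'
from h import *
print(np.round(manip.read_eef_rot(),3))
w=cv2.cvtColor(cv2.imread("pics/g.png"),cv2.COLOR_BGR2RGB)
f=lambda c:cv2.resize(c,(400,400),interpolation=cv2.INTER_CUBIC)
s=np.load("scene2.npy"); x,y=map(int,proj("scene",[577,124.5,250])); print(x,y)
save("g2.png",np.hstack([f(w[190:310,220:340]),f(s[y-30:y+50,x-40:x+40])]))
E
```

```text
[[ 0.454  0.891 -0.001]
 [ 0.891 -0.454 -0.   ]
 [-0.    -0.    -1.   ]]
312 220
```

View pics/g2.png

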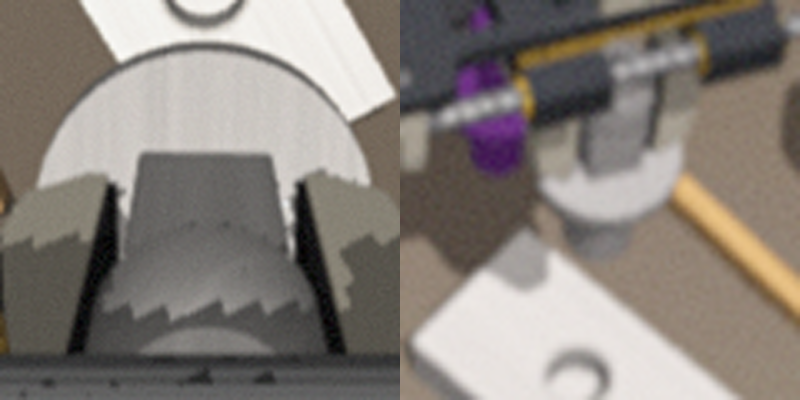

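The flats do face the fingers (post edges vertical at crop x≈135 and 270), but the pads have closed on the lower rim of the plug because the TCP is about 1–2 mm too high. The hold is good enough to carry. I'll take it into the bore at the keyway angle, rest it on the seal and regrip lower.

```bash
cat >> h.py <<'E'
def down(xy,z0,z1,R,lim,step=2,rate=40):
    z=z0
    while z>z1:
        z=max(z-step,z1); manip.move_straight([*xy,z],rate,R)
        f=np.array(manip.read_wrist_force()); 
        if f[2]>lim or np.hypot(f[0],f[1])>25: break
    p=np.array(manip.read_eef_pos()); print("z cmd",z,"pos",p.round(1),"F",f.round(1),"M",np.round(manip.read_moment(),2),"open",round(manip.read_opening(),1),"t",manip.read_time_s())
    return z
E
python3 - <<'E'
from h import *
R=tool(-19.7); B=np.array([521.4,-212.8])
manip.move_pose([*B,275],R)
z=down(B,275,244,R,8,8,80)      # foot ~4 above face
z=down(B,z,222,R,8,3,40)        # 18 deep
if z<=222: z=down(B,z,188.5,R,8,2.5,40)
E
```

```text
z cmd 244 pos [ 521.  -212.8  243.5] F [-0.1 -0.1 -3.7] M [-0.02 -0.06  0.01] open 28.7 t 10.9
z cmd 222 pos [ 521.4 -212.8  222. ] F [ 0.5  0.6 -3.1] M [-0.02 -0.04 -0.  ] open 28.8 t 12.9
z cmd 188.5 pos [ 521.3 -212.8  188.4] F [-0.4 -0.2 -4.7] M [-0.1  -0.03 -0.02] open 28.9 t 16.4
```

The key slid into the keyway with no resistance. Now release, lower, and regrip on the flats.

```bash
python3 - <<'E'
from h import *
R=tool(-19.7); B=np.array([521.4,-212.8])
manip.gripper_to(50,45)
z=down(B,188.5,184.6,R,4,0.8,20)
manip.gripper_to(5,50)
print(manip.read_opening(),manip.read_grip_force())
if manip.read_opening()<25:
    z=down(B,z,176.5,R,25,1,25)
    w=manip.camera("wrist");s=manip.camera("scene")
    f=lambda c:cv2.resize(c,(400,400),interpolation=cv2.INTER_CUBIC)
    x,y=map(int,proj("scene",[*B,165]))
    save("i.png",np.hstack([f(w[170:310,210:350]),f(s[y-40:y+40,x-40:x+40])]))
E
```

```text
z cmd 184.6 pos [ 521.4 -212.8  184.5] F [ 0.3 -0.4  0.5] M [-0.01 -0.05  0.01] open 49.8 t 18.2333
28.56648139401366 50.00011023133993
```

The opening is still 28.6 mm with the fingertips near the flange, so the plug simply bears on the finger faces. The grip is firm, so I'll push down gently and look.

```bash
python3 - <<'E'
from h import *
R=tool(-19.7); B=np.array([521.4,-212.8])
z=184.6
for t in (182,180,178,177): z=down(B,z,t,R,28,1,25)
w=manip.camera("wrist");s=manip.camera("scene")
np.save("w3.npy",w)
f=lambda c:cv2.resize(c,(400,400),interpolation=cv2.INTER_CUBIC)
x,y=map(int,proj("scene",[*B,165]))
save("i.png",np.hstack([f(w[170:310,210:350]),f(s[y-40:y+40,x-40:x+40])]))
E
```

```text
z cmd 182 pos [ 521.6 -212.8  182.7] F [-2.2  0.1  5.8] M [0.15 0.42 0.01] open 29.1 t 19.475
z cmd 180 pos [ 521.6 -212.8  181. ] F [-2.4  1.   7.6] M [0.12 0.54 0.  ] open 28.8 t 19.975
z cmd 178 pos [ 521.7 -212.8  179.3] F [-1.9 -0.1  9.3] M [ 0.19  0.66 -0.03] open 28.8 t 20.475
z cmd 177 pos [ 521.7 -212.8  178.5] F [-2.6  1.  10.2] M [ 0.18  0.67 -0.03] open 28.8 t 20.725
```

View pics/i.png

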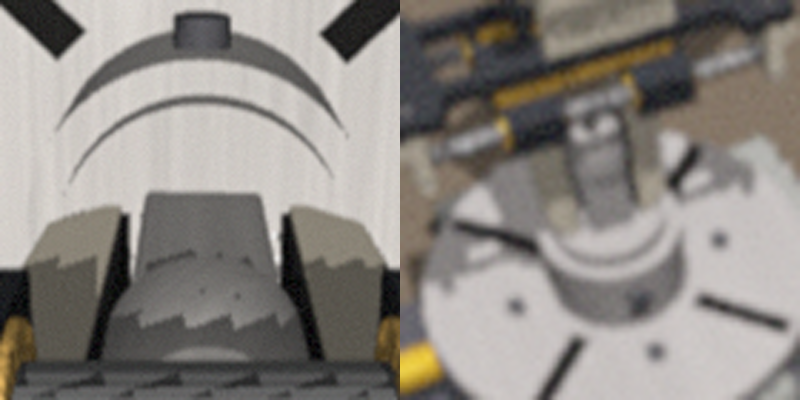

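The picture shows the flange almost down on the hub face, with its crescent of shadow at crop (200,100). The arbor is upright and the faces align with the fingers. The force follows the spring law (about 1 N/mm), so I'll press on until it rises steeply.

```bash
python3 - <<'E'
from h import *
R=tool(-19.7); B=np.array([521.4,-212.8])
manip.gripper_to(5,60)
z=177
for t in (176,175,174,173,172): 
    z=down(B,z,t,R,32,.5,25)
    if manip.read_wrist_force()[2]>30: break
manip.hold(1); p=manip.read_eef_pos(); print(p,manip.read_wrist_force(),manip.read_grip_force(),manip.read_opening())
w=manip.camera("wrist");s=manip.camera("scene")
f=lambda c:cv2.resize(c,(400,400),interpolation=cv2.INTER_CUBIC)
x,y=map(int,proj("scene",[*B,160]))
save("j.png",np.hstack([f(w[170:310,210:350]),f(s[y-30:y+30,x-30:x+30])]))
E
```

```text
z cmd 176.0 pos [ 521.7 -212.8  177.7] F [-2.3  0.6 10.2] M [ 0.19  0.76 -0.03] open 28.6 t 21.5417
z cmd 175.0 pos [ 521.8 -212.8  177.7] F [-5.   0.7 14.9] M [ 0.26  1.05 -0.  ] open 28.9 t 22.0417
z cmd 174.0 pos [ 521.8 -212.8  177.6] F [-6.8  1.1 21.2] M [0.37 1.43 0.04] open 28.8 t 22.5417
z cmd 173.0 pos [ 521.8 -212.8  177.6] F [-7.7  2.5 26. ] M [0.43 1.8  0.02] open 28.6 t 23.0417
z cmd 172.0 pos [ 521.8 -212.8  177.6] F [-9.2  2.3 30.3] M [0.54 2.09 0.04] open 28.6 t 23.5417
[ 521.80625437 -212.81008929  177.53301518] [-8.29453241  1.31582601 29.84157988] 60.00713495537639 28.33617556740849
```

View pics/j.png

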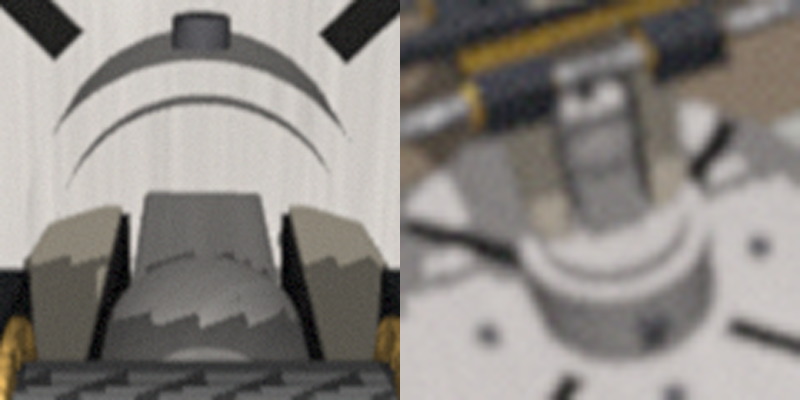

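The hard stop is at TCP z = 177.6, where the foot is 60 mm down (87.6 mm below the TCP) after 6.9 mm of spring travel. The picture shows the flange seated on the hub face, upright and still gripped. Handing in.

```bash
python3 -c "
from rig import manip
print(manip.hand_in(),manip.read_wrist_force(),manip.read_eef_pos())"
```

```text
the job is handed in; nothing more can be done
the job is handed in; nothing more can be done
```

The keyed arbor is in the hub with its key in the keyway and its flange down on the hub face, still gripped at 60 N and pressed home with about 30 N; I handed it in about 25 s into the 56 s limit, and the result was not reported back.

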